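Raise the extraction hood's sash to the working-height clip

TASK

Open the bench extraction hood for work: with your fingertips under the sash's yellow lip, gently push the counterweighted window up until the lip is level with the pointer of the orange height clip on the pillar. Do not pinch the lip, do not move the clip, and leave everything standing about where it is; finish with the sash resting at that height and the arm clear of it.

Things in the scene. Friction and masses are not known exactly. Their poses are not given: they have to be found in the camera images.
- hood: bench extraction hood, fixed: 520 mm wide, 360 deep, 570 high, right of the robot, front turned to the robot's left; clear panes, a pillar at each end of the sash, white header above 0.42 m. Origin: centre of its underside, on the table; x to its back, y to the left as one faces its front (away from the robot). The sash leans back 12 deg (0.21 rad). Floor 12 mm thick, sill 24 mm high
- sash (a joint): the sash's slide, m along the leaning plane: 0 = lowest, 0.25 = highest, growing upward. It is counterweighted and stays wherever it is left; a push of 3 to 8 N along the slide moves it, and it does not coast
- lip_mid (a point): middle of the sash's pull lip, on its bar's axis: a yellow round bar 16 mm thick, 400 mm long, 37 mm in front of the sash on a flat 6 mm web; a flat yellow cover on top, 10 mm above the axis; open below. Rides on the sash, 0.1 to 0.155 m above the table at first. z points up the leaning plane in which the sash slides, x into the hood, square to the sash, y along the bar to the hood's left
- lip_end (a point): the hood's left (+y) end of the yellow bar, on its axis, where it carries a black band; frame as lip_mid
- clip (a joint): where the orange working-height clip is clamped on the hood's left pillar (the one farther from the robot), on the same scale as sash: the lip is level with the pointer when the two joints are equal. 0.10 to 0.20 m at the start. Held by friction; not to be moved
- clip_tip (a point): tip of the orange clip's pointer, beside the black-banded end of the yellow bar's path, 10 mm behind the bar's axis; frame axes parallel to those of lip_mid, so the lip is level with it when lip_end has z = 0 in this frame
- tin: upright white and blue metal solvent can with a red cap, 60 by 105 by 150 mm (170 with the cap), on the table before one end of the lip. Origin: centre of its underside
- jar: white plastic screw jar, 80 mm across, 95 mm high, on the table before the other end of the lip. Origin: centre of its underside. The space before the middle 180 mm of the lip is free
- brush_jar: glass jar 72 mm across and 75 mm high with two brushes in it (about 180 mm high in all), standing inside the hood. Origin: centre of its underside
- flange: red-painted pipe flange 90 mm across, 32 mm high, on a steel turntable inside the hood. Origin: centre of its underside
- hammer: hammer 260 mm long, lying on the table to the left ahead of the robot
- pliers: green-handled pliers, 170 mm long, lying on the table to the left ahead of the robot
- tape: roll of blue tape, 100 mm across, 48 mm high, flat on the table, left ahead. Origin: centre of its underside
- earmuffs: blue and black ear defenders, 72 mm high, lying on the table farther left

How it is judged:
By the outcome, as a careful person would: the job done as asked, in the order asked, and still so for the second after the job is handed in, with the robot touching nothing.
It also fails if it takes over 38 s, if anything falls off the work surface, if the arm or the gripper's body presses on something with over 40 N, if the wrist force passes 120 N, or if a joint passes its speed limit or range.

ROBOT

A 7-joint arm with a two-finger parallel gripper is mounted at the origin on the work surface. World frame = base frame: x ahead of the robot, y to its left, z up, the work surface at z = 0. Lengths are in m, angles in rad, forces in N, time in s.
With the tool pointing down it reaches from about 0.425 to 0.95 m from the base axis. Payload 4.7 kg.
Tool frame: the origin (TCP) lies at the very end of the fingers, on their centre line; the grasp point (between the pads) lies 19 mm behind it (pinch_z is the distance from the TCP to the grasp point, in m); x points along the fingers, y is the direction in which the jaws open and shut, and the axes are right-handed (so a half turn about x gives the same grasp; the last joint's range is limited). The gripper opens to 85 mm and grips with 20 to 120 N. Pads are 22 mm wide; open, the fingers measure 114 mm over their backs; the gripper's body (76 mm by 85 mm) begins 54 mm behind the grasp point. The pads swing forward as they close: fully open they stand 13 mm farther back than shut.
Start: joints at [1.278, 0.469, -0.049, 1.532, 0.024, 1.141, -0.082], TCP at [0.176, -0.652, 0.231] pointing down, gripper open.
Joint ranges: [-2.59, 2.59], [-0.33, 1.99], [-1.39, 1.29], [0.1, 2.45], [-1.04, 4.18], [0.21, 1.99], [-2.66, 2.66]. Speed limits (rad/s): [2.57, 2.57, 3.14, 3.14, 3.14, 3.14, 3.14].

INTERFACE

Orientations are given as a 3x3 rotation matrix whose columns are the frame's x, y, z axes.
In Python, from cell import * gives the robot as it stands.
- The arm moves only by the tool jog_arm, never from a script. Its argument "plan" is a list of rows, each a list of 3 entries, a list of its own where there are three numbers: the closure, from 0 (fully open) to 1 (shut), then the shift along the tool's x, y, z normalised to -1 to 1, where 1 is 0.04 m, then the turn, a rotation vector about the tool's x, y, z normalised to -1 to 1, where 1 is 4 degrees. In form: [[claw, [tx, ty, tz], [ax, ay, az]], ...]. A call has 1 to 5 rows; each row shifts and turns the commanded pose from where the row before left it, along the tool's axes as they then stand; what a row does not reach is not made up. A row lasts 1/8 s, in which the tool goes at most 62.5 mm and 10.7 degrees, less where a joint would pass 70% of its speed; a pose out of reach is approached as far as the arm can. A call with a number of a shift or a turn outside -1 to 1 is refused whole. A call with a gripper value outside its range is refused whole. The fingers move at their own pace and stop on an object; "force" is the grip in N (left out, the last holds). Time passes only in rows, so rows that do not move let the fingers close. It gives the time, the measured TCP pose, the force and the opening at its end, in the units of the state.
- observe(): the state, without advancing time (a new reading comes with each control period).
- capture(name): name is "side" or "top" or "wrist"; returns a dict with "image" (420x560x3 uint8, red, green, blue), "camera_matrix" (3x3 intrinsics, pixels), "pose" (4x4, takes a point from camera to world coordinates); the wrist camera has in their place "tool_from_camera" (4x4, takes a point from camera to tool coordinates, whose origin is the TCP and whose axes are the tool frame's). Camera axes: x right, y down, z forward; pixel columns grow to the right and rows downward; lengths in m; the calibration is good to about 2 mm. A picture is of the moment at which its call begins: read the wrist's pose just before it. There is no depth.
- job_done(): hands the job in, once; it reports no verdict.
Trained networks look in a picture, given as the dict that the camera call returned (one of the last four; its "shot" number tells which), for a name from the list of things; names that differ only in an ending like _2 or _b are one class to them, and where a whole thing is asked for, a point or a joint stands for the part that bears it (a point fixed in the world has none). Each returns a list of dicts, best first, with "p" (0 to 1); they miss things now and then, are a little off and sometimes report something else, mostly with a low value. They report only what shows in the picture. A call takes as long as a camera call.
- cut_out(picture, target): "pixels" (420x560 bool, what is visible of it) and "pixel" ([column, row] in pixels, amid what is visible of it).
The state is a dict: "time_s": time; "joint_positions": joint angles; "qvel": joint speeds; "joint_torque": joint torques, N m; "tool_pos": TCP position; "tcp_rot": TCP orientation; "contact_force": force on the tool from outside, world axes, zero at the start; "moment": the same for the moment, N m; "grip_width": opening from 0.0 (shut) to 1.0 (fully open).
Only numpy, scipy, OpenCV 4.12 (cv2) and the standard library are available. Lean on these libraries where they do the work, as an engineer would, in place of code of your own. Each camera call takes 0.05 s, during which the arm holds its last target. There are 200 camera calls.

## Working session

There is one attempt and no reset: what is moved stays moved. The work goes in short steps, Python scripts to look and compute and a tool call to move; the robot and the scene stay as the last step left them, time stands still between calls to the robot, and variables do not carry over. Pictures are saved under pics/ and viewed, about 8 in all and at most 12, crops included, and the job is handed in when it is done.

Besides the shell and the picture viewer there is one more tool, called after "Call:" as name(argument=value, ...) on one line, values as JSON. jog_arm: Moves the arm, as the interface text tells. Scaled input: -1 to 1 covers 0.04 m each way for a shift and 4 degrees each way for a turn. Its arguments: {"type":"object","properties":{"plan":{"type":"array"},"force":{"type":"number"}},"required":["plan"]}

```bash
mkdir -p pics; cat > h.py <<'E'
from cell import *
import numpy as np, cv2
def snap(n):
    s=observe(); c=capture(n)
    if n=='wrist':
        T=np.eye(4);T[:3,:3]=s['tcp_rot'];T[:3,3]=s['tool_pos'];c['P']=T@np.array(c['tool_from_camera'])
    else: c['P']=np.array(c['pose'])
    return c
def save(c,f): cv2.imwrite('pics/'+f,cv2.cvtColor(c['image'],cv2.COLOR_RGB2BGR))
def ray(c,px):
    d=c['P'][:3,:3]@np.linalg.inv(np.array(c['camera_matrix']))@np.array([px[0],px[1],1.]);return c['P'][:3,3],d/np.linalg.norm(d)
def tri(L):
    A=np.zeros((3,3));b=np.zeros(3)
    for o,d in L:
        M=np.eye(3)-np.outer(d,d);A+=M;b+=M@o
    x=np.linalg.solve(A,b);return x,[float(np.linalg.norm((np.eye(3)-np.outer(d,d))@(x-o))) for o,d in L]
def proj(c,X):
    q=np.linalg.inv(c['P'])@np.append(X,1);u=np.array(c['camera_matrix'])@q[:3];return u[:2]/u[2]
E
python3 - <<'E'
from h import *
np.set_printoptions(precision=3,suppress=True)
print(observe())
for n in('side','top','wrist'):
    c=snap(n);save(c,n+'0.png');print(n,c['P'],c['camera_matrix'])
    for t in('lip_mid','lip_end','clip_tip','clip','sash','tin','jar','hood'):
        r=cut_out(c,t)
        for d in r[:2]:
            ys,xs=np.nonzero(d['pixels']);print(t,round(d['p'],2),d['pixel'],len(xs),(xs.min(),xs.max(),ys.min(),ys.max()) if len(xs) else '')
E
```

```text
{'time_s': 0.0, 'joint_positions': array([ 1.278,  0.469, -0.049,  1.534,  0.024,  1.141, -0.082]), 'qvel': array([-0.001, -0.001,  0.002, -0.001, -0.001,  0.002, -0.   ]), 'joint_torque': array([ -0.001, -51.031,  -0.047, -23.772,   0.011,   0.008,   0.   ]), 'tool_pos': array([ 0.176, -0.651,  0.23 ]), 'tcp_rot': array([[-0.001,  0.261, -0.965],
       [ 0.002, -0.965, -0.261],
       [-1.   , -0.002,  0.   ]]), 'contact_force': array([0.319, 0.697, 0.045]), 'moment': array([-0.004, -0.012,  0.033]), 'grip_width': 0.9989614897363074}
side [[ 0.714 -0.665  0.217  0.208]
 [-0.7   -0.681  0.215 -0.313]
 [ 0.005 -0.305 -0.952  1.566]
 [ 0.     0.     0.     1.   ]] [[458.464   0.    276.063]
 [  0.    458.464 210.097]
 [  0.      0.      1.   ]]
lip_mid 0.62 [405.1, 291.7] 36697 (np.int64(273), np.int64(538), np.int64(171), np.int64(419))
lip_mid 0.58 [339.5, 266.0] 3956 (np.int64(284), np.int64(403), np.int64(204), np.int64(324))
lip_end 0.78 [337.4, 265.0] 4165 (np.int64(285), np.int64(403), np.int64(204), np.int64(325))
lip_end 0.58 [230.3, 177.6] 299 (np.int64(207), np.int64(250), 
[... 1386 characters left out ...]
p.int64(410), np.int64(137), np.int64(292))
tin 0.56 [341.9, 270.8] 739 (np.int64(320), np.int64(358), np.int64(260), np.int64(282))
tin 0.16 [364.1, 141.1] 130 (np.int64(358), np.int64(368), np.int64(132), np.int64(150))
jar 0.81 [317.1, 189.1] 456 (np.int64(303), np.int64(326), np.int64(177), np.int64(201))
hood 0.77 [440.5, 210.7] 36603 (np.int64(339), np.int64(543), np.int64(91), np.int64(315))
wrist [[ 0.26  -0.925 -0.278  0.247]
 [-0.966 -0.249 -0.075 -0.633]
 [ 0.     0.288 -0.958  0.374]
 [ 0.     0.     0.     1.   ]] [[342.132   0.    276.542]
 [  0.    342.132 212.076]
 [  0.      0.      1.   ]]
hood 0.87 [197.7, 10.8] 4066 (np.int64(50), np.int64(261), np.int64(0), np.int64(36))
```

View pics/side0.png

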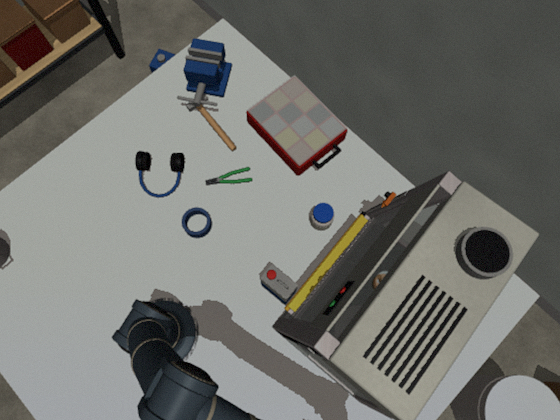

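View pics/top0.png

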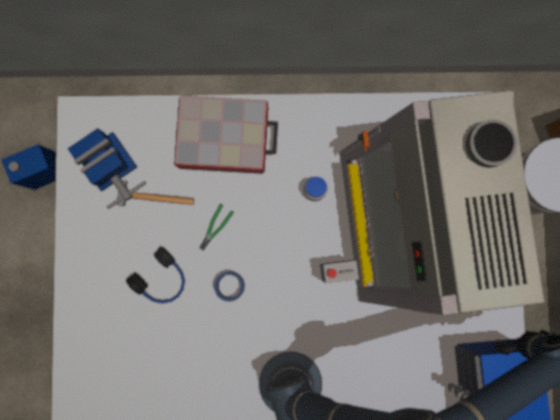

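```bash
python3 - <<'E'
from h import *
np.set_printoptions(precision=3,suppress=True)
L={};K={}
for n in('side','top'):
    c=snap(n);im=c['image'];hsv=cv2.cvtColor(im,cv2.COLOR_RGB2HSV)
    m=cv2.inRange(hsv,(22,150,90),(35,255,255))
    k,l,s,ce=cv2.connectedComponentsWithStats(m);i=1+np.argmax(s[1:,4])
    ys,xs=np.nonzero(l==i);box=cv2.boxPoints(cv2.minAreaRect(np.c_[xs,ys].astype(np.float32)))
    print(n,s[i],box); L[n]=(c,box)
    o=cv2.inRange(hsv,(5,160,100),(18,255,255));k,l,s,ce=cv2.connectedComponentsWithStats(o)
    print('orange',[(s[j],ce[j]) for j in range(1,k) if s[j,4]>15])
    for t,z in(('tin',.15),('jar',.095)):
        r=cut_out(c,t)[0];o_,d=ray(c,r['pixel']);print(t,r['p'],o_+d*(z-o_[2])/d[2])
    # hood header/top corners skip
def near(box,key): return min(box,key=key)
cs,bs=L['side'];ct,bt=L['top']
# all matchings: front-left etc.: order by rows: far(x large)=small row
import itertools
for pi in itertools.permutations(range(4)):
    R=[tri([ray(cs,bs[a]),ray(ct,bt[b])]) for a,b in enumerate(pi)]
    e=sum(r[1][0] for r in R)
    if e<.03: print(pi,e,[r[0] for r in R])
E
```

```text
side [ 286  214   82   98 1071] [[284.766 308.004]
 [360.814 213.85 ]
 [368.332 219.922]
 [292.285 314.076]]
orange [(array([382, 193,  13,  15,  73], dtype=int32), array([388.521, 199.671]))]
tin 0.89 [ 0.359 -0.174  0.15 ]
jar 0.65 [ 0.637 -0.11   0.095]
top [ 349  163   24  123 1155] [[347.714 163.168]
 [357.72  161.859]
 [373.7   283.992]
 [363.694 285.302]]
orange [(array([363, 132,   6,  18,  79], dtype=int32), array([365.532, 139.899]))]
tin 0.89 [ 0.371 -0.163  0.15 ]
jar 0.61 [ 0.647 -0.091  0.095]
(2, 0, 1, 3) 0.020996669142156442 [array([ 0.332, -0.244,  0.233]), array([ 0.722, -0.193,  0.138]), array([ 0.725, -0.225,  0.138]), array([ 0.334, -0.254,  0.055])]
(3, 0, 1, 2) 0.0020346505017494764 [array([ 0.331, -0.234,  0.141]), array([ 0.722, -0.193,  0.138]), array([ 0.725, -0.225,  0.138]), array([ 0.335, -0.264,  0.15 ])]
(3, 1, 0, 2) 0.023658592819239682 [array([ 0.331, -0.234,  0.141]), array([ 0.703, -0.206,  0.217]), array([ 0.743, -0.212,  0.06 ]), array([ 0.335, -0.264,  0.15 ])]
```

Call:
jog_arm(plan=[[0,[-1,0,0],[0,0,0]],[0.5,[-1,0,0],[0,0,0]],[1,[-1,0,0],[0,0,0]],[1,[-1,0,0],[0,0,0]],[1,[-1,0,0],[0,0,0]]])

```text
time_s: 2.28
tool_pos: [0.176, -0.6515, 0.4328]
tcp_rot: [[0.0, 0.261, -0.965], [-0.0, -0.965, -0.261], [-1.0, 0.0, -0.0]]
contact_force: [0.3, 0.2, -0.5]
grip_width: 0.145
```

Call:
jog_arm(plan=[[1,[-1,-0.5,0],[0,0,0]],[1,[-1,-0.5,0],[0,0,0]],[1,[-1,-0.5,0],[0,0,0]],[1,[-1,-0.5,0],[0,0,0]],[1,[-1,-0.5,0],[0,0,0]]])

```text
time_s: 2.9
tool_pos: [0.1497, -0.5542, 0.6329]
tcp_rot: [[0.0, 0.261, -0.965], [-0.001, -0.965, -0.261], [-1.0, 0.001, -0.0]]
contact_force: [0.8, -0.4, 0.0]
grip_width: 0.002
```

```bash
cat >> h.py <<'E'
from scipy.spatial.transform import Rotation as Ro
hy=np.array([.9945,.104,0]);hx=np.array([.104,-.9945,0]);ez=np.array([0,0,1.])
a=np.radians(12);u=np.cos(a)*ez+np.sin(a)*hx;n=np.cos(a)*hx-np.sin(a)*ez
RT=np.c_[n,hy,u]
def plan(p1,R1,N=None,p0=None,R0=None):
    s=observe();p0=np.array(s['tool_pos']) if p0 is None else p0;R0=np.array(s['tcp_rot']) if R0 is None else R0
    rv=Ro.from_matrix(R0.T@R1).as_rotvec();D=np.array(p1)-p0
    N=N or int(max(np.ceil(np.degrees(np.abs(rv).max())/4),np.ceil(np.linalg.norm(D)/.038)))
    for k in range(N):
        R=R0@Ro.from_rotvec(rv*k/N).as_matrix()
        print(k,np.round(R.T@D/N/.04,2).tolist(),np.round(np.degrees(rv)/N/4,2).tolist())
    return np.array(p1),R1
E
python3 - <<'E'
from h import *
def down(az): 
    a=np.radians(az);y=np.array([np.cos(a),np.sin(a),0]);x=np.array([0,0,-1.]);return np.c_[x,y,np.cross(x,y)]
s=observe();print(s['joint_positions'])
p,R=plan([.25,-.36,.68],down(-52),6)
p,R=plan([.45,-.05,.60],down(-10),11,p,R)
E
```

```text
[ 1.25440682  0.24740757 -0.03122547  0.96457863  0.00813162  1.92915548
 -0.07996567]
0 [-0.2, -0.67, -0.61] [-0.95, 0.0, -0.0]
1 [-0.2, -0.63, -0.66] [-0.95, 0.0, -0.0]
2 [-0.2, -0.58, -0.7] [-0.95, 0.0, -0.0]
3 [-0.2, -0.54, -0.74] [-0.95, 0.0, -0.0]
4 [-0.2, -0.49, -0.77] [-0.95, 0.0, -0.0]
5 [-0.2, -0.43, -0.8] [-0.95, 0.0, -0.0]
0 [0.18, -0.28, -0.79] [-0.95, 0.0, 0.0]
1 [0.18, -0.22, -0.81] [-0.95, 0.0, 0.0]
2 [0.18, -0.17, -0.82] [-0.95, 0.0, 0.0]
3 [0.18, -0.11, -0.83] [-0.95, 0.0, 0.0]
4 [0.18, -0.06, -0.84] [-0.95, 0.0, 0.0]
5 [0.18, -0.0, -0.84] [-0.95, 0.0, 0.0]
6 [0.18, 0.05, -0.84] [-0.95, 0.0, 0.0]
7 [0.18, 0.11, -0.83] [-0.95, 0.0, 0.0]
8 [0.18, 0.17, -0.82] [-0.95, 0.0, 0.0]
9 [0.18, 0.22, -0.81] [-0.95, 0.0, 0.0]
10 [0.18, 0.27, -0.79] [-0.95, 0.0, 0.0]
```

Call:
jog_arm(plan=[[1,[0,-0.67,-0.61],[-0.95,0,0.3]],[1,[0,-0.63,-0.66],[-0.95,0,0.3]],[1,[0,-0.58,-0.7],[-0.95,0,0.3]],[1,[0,-0.54,-0.74],[-0.95,0,0.3]],[1,[0,-0.5,-0.77],[-0.95,0,0.3]]])

```text
time_s: 3.52
tool_pos: [0.234, -0.3916, 0.6264]
tcp_rot: [[0.044, 0.561, -0.827], [-0.096, -0.821, -0.562], [-0.994, 0.104, 0.018]]
contact_force: [-0.2, -1.0, 0.3]
grip_width: 0.001
```

Call:
jog_arm(plan=[[1,[0,-0.38,-0.8],[-0.95,0,0]],[1,[0,-0.28,-0.8],[-0.95,0,0]],[1,[0,-0.22,-0.82],[-0.95,0,0]],[1,[0,-0.17,-0.83],[-0.95,0,0]],[1,[0,-0.11,-0.83],[-0.95,0,0]]])

```text
time_s: 4.15
tool_pos: [0.3266, -0.248, 0.6162]
tcp_rot: [[0.043, 0.8, -0.598], [-0.094, -0.592, -0.8], [-0.995, 0.091, 0.05]]
contact_force: [1.0, -0.5, -0.1]
grip_width: -0.001
```

```bash
python3 - <<'E'
from h import *
s=observe();print(s['joint_positions'],s['tool_pos'])
p,R=plan([.5,.03,.38],RT)
E
```

```text
[ 0.9509564  -0.10880068 -0.3766866   1.38654023  0.01599592  1.76864137
 -0.06106639] [ 0.32659325 -0.24802926  0.61623669]
0 [0.3, -0.07, -0.47] [-0.53, -0.97, 0.35]
1 [0.27, -0.06, -0.49] [-0.53, -0.97, 0.35]
2 [0.23, -0.04, -0.51] [-0.53, -0.97, 0.35]
3 [0.2, -0.03, -0.52] [-0.53, -0.97, 0.35]
4 [0.16, -0.01, -0.54] [-0.53, -0.97, 0.35]
5 [0.12, 0.0, -0.55] [-0.53, -0.97, 0.35]
6 [0.09, 0.02, -0.55] [-0.53, -0.97, 0.35]
7 [0.05, 0.04, -0.56] [-0.53, -0.97, 0.35]
8 [0.01, 0.06, -0.56] [-0.53, -0.97, 0.35]
9 [-0.02, 0.08, -0.55] [-0.53, -0.97, 0.35]
10 [-0.06, 0.1, -0.55] [-0.53, -0.97, 0.35]
11 [-0.09, 0.12, -0.54] [-0.53, -0.97, 0.35]
12 [-0.12, 0.15, -0.53] [-0.53, -0.97, 0.35]
13 [-0.16, 0.17, -0.51] [-0.53, -0.97, 0.35]
14 [-0.19, 0.19, -0.49] [-0.53, -0.97, 0.35]
15 [-0.21, 0.21, -0.47] [-0.53, -0.97, 0.35]
16 [-0.24, 0.24, -0.45] [-0.53, -0.97, 0.35]
17 [-0.26, 0.26, -0.42] [-0.53, -0.97, 0.35]
```

Call:
jog_arm(plan=[[1,[0,-0.06,-0.9],[-0.53,-0.97,0.35]],[1,[0,-0.05,-0.9],[-0.53,-0.97,0.35]],[1,[0.05,-0.04,-0.9],[-0.53,-0.97,0.35]],[1,[0.1,-0.03,-0.8],[-0.53,-0.97,0.35]],[1,[0.15,0,-0.7],[-0.53,-0.97,0.35]]])

```text
time_s: 4.78
tool_pos: [0.4119, -0.1111, 0.5734]
tcp_rot: [[-0.029, 0.897, -0.441], [-0.434, -0.409, -0.803], [-0.901, 0.168, 0.401]]
contact_force: [0.9, 0.4, 0.9]
grip_width: 0.001
```

```bash
python3 - <<'E'
from h import *
s=observe();print(s['joint_positions'],s['tool_pos'])
p,R=plan([.5,.03,.38],RT)
E
```

```text
[ 0.71564285 -0.0593144  -0.78836465  1.48951862  0.40962103  1.74432765
 -0.47282878] [ 0.41190449 -0.11109789  0.57340914]
0 [0.21, -0.02, -0.44] [-0.53, -0.96, 0.35]
1 [0.18, -0.01, -0.46] [-0.53, -0.96, 0.35]
2 [0.15, 0.0, -0.47] [-0.53, -0.96, 0.35]
3 [0.12, 0.02, -0.48] [-0.53, -0.96, 0.35]
4 [0.09, 0.03, -0.48] [-0.53, -0.96, 0.35]
5 [0.06, 0.05, -0.48] [-0.53, -0.96, 0.35]
6 [0.03, 0.06, -0.49] [-0.53, -0.96, 0.35]
7 [-0.01, 0.08, -0.48] [-0.53, -0.96, 0.35]
8 [-0.04, 0.1, -0.48] [-0.53, -0.96, 0.35]
9 [-0.06, 0.12, -0.47] [-0.53, -0.96, 0.35]
10 [-0.09, 0.14, -0.46] [-0.53, -0.96, 0.35]
11 [-0.12, 0.16, -0.45] [-0.53, -0.96, 0.35]
12 [-0.15, 0.18, -0.43] [-0.53, -0.96, 0.35]
```

Call:
jog_arm(plan=[[1,[0.21,-0.02,-0.44],[-0.53,-0.96,0.35]],[1,[0.18,-0.01,-0.46],[-0.53,-0.96,0.35]],[1,[0.15,0,-0.47],[-0.53,-0.96,0.35]],[1,[0.12,0.02,-0.48],[-0.53,-0.96,0.35]],[1,[0.09,0.03,-0.48],[-0.53,-0.96,0.35]]])

```text
time_s: 5.4
tool_pos: [0.4456, -0.0575, 0.4987]
tcp_rot: [[-0.034, 0.966, -0.256], [-0.72, -0.201, -0.664], [-0.693, 0.162, 0.703]]
contact_force: [-0.1, -0.0, -0.1]
grip_width: 0.0
```

Call:
jog_arm(plan=[[1,[0.06,0.05,-0.48],[-0.53,-0.96,0.35]],[1,[0.03,0.06,-0.49],[-0.53,-0.96,0.35]],[1,[0,0.08,-0.48],[-0.53,-0.96,0.35]],[1,[-0.04,0.1,-0.48],[-0.53,-0.96,0.35]],[1,[-0.06,0.12,-0.47],[-0.53,-0.96,0.35]]])

```text
time_s: 6.02
tool_pos: [0.4794, -0.0036, 0.4236]
tcp_rot: [[0.031, 0.997, -0.071], [-0.914, -0.0, -0.405], [-0.404, 0.077, 0.911]]
contact_force: [-0.1, -0.4, 0.1]
grip_width: -0.002
```

```bash
python3 - <<'E'
from h import *
s=observe();print(s['joint_positions'],s['tool_pos'],s['contact_force'])
p,R=plan([.52,.0,.26],RT)
E
```

```text
[-0.04671666  0.32535191 -0.69867233  1.80225859  1.00750225  1.97771695
 -0.90700764] [ 0.47937562 -0.00355702  0.42355459] [-0.1490081  -0.41345565  0.09747504]
0 [0.32, 0.14, -0.77] [-0.3, -0.58, 0.22]
1 [0.29, 0.15, -0.78] [-0.3, -0.58, 0.22]
2 [0.26, 0.16, -0.78] [-0.3, -0.58, 0.22]
3 [0.23, 0.18, -0.79] [-0.3, -0.58, 0.22]
4 [0.2, 0.19, -0.8] [-0.3, -0.58, 0.22]
```

Call:
jog_arm(plan=[[1,[0.32,0.14,-0.77],[-0.3,-0.58,0.22]],[1,[0.29,0.15,-0.78],[-0.3,-0.58,0.22]],[1,[0.26,0.16,-0.78],[-0.3,-0.58,0.22]],[1,[0.23,0.18,-0.79],[-0.3,-0.58,0.22]],[1,[0.2,0.19,-0.8],[-0.3,-0.58,0.22]]])

```text
time_s: 6.65
tool_pos: [0.5204, 0.0005, 0.2595]
tcp_rot: [[0.103, 0.995, 0.019], [-0.972, 0.105, -0.209], [-0.21, 0.003, 0.978]]
contact_force: [0.2, 0.7, -0.0]
grip_width: -0.001
```

```bash
python3 - <<'E'
from h import *
s=observe();print(s['joint_positions'],s['tool_pos'],s['contact_force'])
c=snap('wrist');save(c,'w1.png')
for t in('lip_end','lip_mid','clip_tip','clip'):
    for d in cut_out(c,t)[:2]:
        ys,xs=np.nonzero(d['pixels']);print(t,round(d['p'],2),d['pixel'],len(xs),xs.min(),xs.max(),ys.min(),ys.max())
p,R=plan([.52,-.10,.105],RT)
E
```

```text
[-0.17751753  0.65452469 -0.59678229  1.923463    1.16352867  1.9673042
 -1.1650986 ] [5.20356682e-01 4.94171666e-04 2.59486439e-01] [ 0.22417267  0.71367799 -0.04803729]
lip_end 0.8 [260.3, 203.4] 65909 73 456 113 329
lip_end 0.28 [282.5, 172.4] 119312 32 514 0 382
lip_mid 0.57 [264.8, 210.1] 65387 74 455 113 329
clip_tip 0.82 [462.5, 227.1] 881 438 487 217 238
clip 0.97 [465.1, 224.6] 874 438 486 217 238
clip 0.55 [261.1, 206.3] 65500 75 456 114 329
0 [0.65, -0.06, -0.66] [-0.01, -0.01, 0.0]
1 [0.65, -0.06, -0.66] [-0.01, -0.01, 0.0]
2 [0.65, -0.05, -0.66] [-0.01, -0.01, 0.0]
3 [0.65, -0.05, -0.66] [-0.01, -0.01, 0.0]
4 [0.65, -0.05, -0.66] [-0.01, -0.01, 0.0]
```

View pics/w1.png

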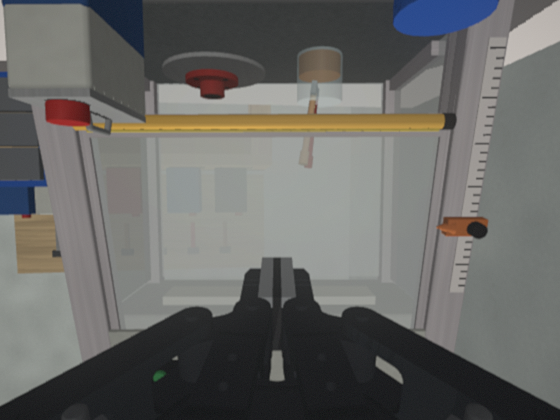

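```bash
python3 - <<'E'
from h import *
np.set_printoptions(precision=4,suppress=True)
c=snap('wrist');im=c['image'];hsv=cv2.cvtColor(im,cv2.COLOR_RGB2HSV)
print(hsv[115:130,400].tolist())
m=cv2.inRange(hsv,(12,120,90),(35,255,255))
for x in(150,280,400,430): 
    r=np.nonzero(m[90:150,x])[0]+90;print(x,r.min(),r.max())
print([ (x,im[121,x].tolist()) for x in range(438,466,3)])
A=np.array([.5265,-.2135,.14])+.008*n-.01*u
def hit(px,off=0):
    o,d=ray(c,px);t=((A+off*n-o)@n)/(d@n);return o+d*t
e=hit((456,122));k=hit((438,229),.01);l=hit((75,125))
print('A',A,'end',e,'left',l,'len',np.linalg.norm(e-l),(e-l)/np.linalg.norm(e-l),'tip',k,'in end frame',[(k-e)@v for v in(n,hy,u)])
print('mid',e-.2*hy)
E
```

```text
[[20, 145, 146], [20, 144, 147], [20, 147, 147], [20, 145, 148], [20, 144, 150], [20, 145, 158], [20, 148, 167], [20, 152, 175], [20, 153, 182], [20, 152, 185], [21, 151, 172], [22, 143, 155], [24, 133, 149], [23, 99, 149], [22, 44, 144]]
150 113 129
280 113 128
400 112 127
430 112 127
[(438, [167, 134, 69]), (441, [167, 133, 68]), (444, [149, 119, 63]), (447, [47, 46, 46]), (450, [47, 45, 44]), (453, [47, 46, 45]), (456, [81, 79, 79]), (459, [136, 131, 131]), (462, [136, 132, 131]), (465, [134, 130, 129])]
A [ 0.5271 -0.2192  0.1286] end [ 0.7373 -0.2025  0.153 ] left [ 0.3246 -0.2458  0.1541] len 0.41500106670280346 [ 0.9945  0.1046 -0.0026] tip [ 0.7425 -0.2382  0.2749] in end frame [np.float64(0.00999852896192945), np.float64(0.0013636701844157682), np.float64(0.12672881094157024)]
mid [ 0.5384 -0.2233  0.153 ]
```

Call:
jog_arm(plan=[[1,[0.6,-0.05,-0.66],[0,0,0]],[1,[0.6,-0.05,-0.66],[0,0,0]],[1,[0.6,-0.05,-0.66],[0,0,0]],[1,[0.6,-0.05,-0.66],[0,0,0]],[1,[0.3,-0.05,-0.66],[0,0,0]]])

```text
time_s: 7.58
tool_pos: [0.519, -0.0799, 0.1105]
tcp_rot: [[0.1, 0.995, 0.013], [-0.973, 0.1, -0.21], [-0.21, 0.008, 0.978]]
contact_force: [1.0, 0.1, 0.3]
grip_width: -0.005
```

```bash
python3 - <<'E'
from h import *
np.set_printoptions(precision=4,suppress=True)
s=observe();print(s['joint_positions'],s['tool_pos'],s['contact_force'],s['time_s'])
c=snap('wrist');save(c,'w2.png')
for t in('lip_end','clip_tip'):
    for d in cut_out(c,t)[:1]:
        ys,xs=np.nonzero(d['pixels']);print(t,round(d['p'],2),d['pixel'],len(xs),xs.min(),xs.max(),ys.min(),ys.max())
import pickle;pickle.dump(c,open('w2.pkl','wb'))
E
```

```text
[-0.1104  0.8737 -0.5034  2.0235  1.2854  1.8125 -1.4063] [ 0.519  -0.0799  0.1105] [0.999  0.0989 0.2869] 7.575
lip_end 0.86 [337.9, 290.1] 26332 64 512 251 383
```

View pics/w2.png

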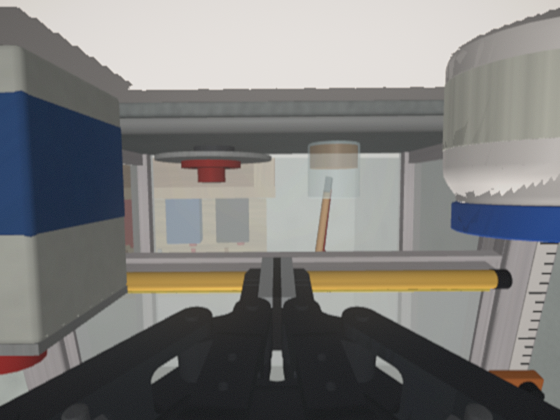

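```bash
python3 - <<'E'
from h import *
import pickle
np.set_printoptions(precision=4,suppress=True)
c2=pickle.load(open('w2.pkl','rb'));c1=dict(c2)
T=np.eye(4);x=np.array([.103,-.972,-.21]);y=np.array([.995,.105,.003]);x/=np.linalg.norm(x);y-=x*(x@y);y/=np.linalg.norm(y)
T[:3,:3]=np.c_[x,y,np.cross(x,y)];T[:3,3]=[.52036,.00049,.25949];c1['P']=T@np.array(c2['tool_from_camera'])
im=c2['image'];m=cv2.inRange(cv2.cvtColor(im,cv2.COLOR_RGB2HSV),(12,120,60),(35,255,255))
for x in(150,230,350,400,480): r=np.nonzero(m[250:310,x])[0]+250;print(x,r.min(),r.max())
print([(x,int(im[279,x].sum())) for x in range(490,524,3)])
e,r=tri([ray(c1,(456,120.5)),ray(c2,(512,279.5))]);k,rk=tri([ray(c1,(438,229)),ray(c2,(490,374))])
print(e,r,k,rk,'tip rel end n,hy,u',[(k-e)@v for v in(n,hy,u)])
# one-row bar at left (x=150): intersection bar dir
for f in (0,):
    o,d=ray(c2,(150,281.5)); 
    l=tri([(o,d),(e,hy)]);print('left pt',l, np.linalg.norm(l[0]-e))
mid=e-.2*hy;p=observe()['tool_pos'];print('mid',mid,'mid rel tcp n,hy,u',[(mid-p)@v for v in(n,hy,u)])
ct=snap('top');print('top',proj(ct,e),proj(ct,e-.4*hy));cs=snap('side');print('side',proj(cs,e),proj(cs,e-.4*hy))
E
```

```text
150 273 291
230 272 291
350 271 290
400 271 290
480 270 290
[(490, 369), (493, 373), (496, 370), (499, 94), (502, 103), (505, 110), (508, 102), (511, 154), (514, 458), (517, 454), (520, 444), (523, 447)]
[ 0.7307 -0.1906  0.1507] [0.00041677057663090634, 0.0004167705766310466] [ 0.7588 -0.2535  0.273 ] [0.005321685857878882, 0.0053216858578788205] tip rel end n,hy,u [np.float64(0.038623842329063234), np.float64(0.021387379494172867), np.float64(0.13327029175436297)]
left pt (array([ 0.4239, -0.2227,  0.1505]), [0.00014576485918542292, 0.0001457648591854228]) 0.3084869884899881
mid [ 0.5318 -0.2114  0.1507] mid rel tcp n,hy,u [np.float64(0.12169596271972567), np.float64(-0.0007362451409273919), np.float64(0.0671372581477668)]
top [347.5896 159.4496] [363.6955 284.7186]
side [362.5398 210.3556] [284.4493 306.8634]
```

Call:
jog_arm(plan=[[1,[0.7,0,0.1],[0,0,0]],[1,[0.7,0,0.1],[0,0,0]],[1,[0.7,0,0.1],[0,0,0]],[1,[0.7,0,0.1],[0,0,0]],[1,[0.7,0,0.1],[0,0,0]]])

```text
time_s: 8.45
tool_pos: [0.5341, -0.2193, 0.1016]
tcp_rot: [[0.103, 0.995, 0.014], [-0.972, 0.103, -0.21], [-0.21, 0.008, 0.978]]
contact_force: [-0.2, 0.7, -0.4]
grip_width: 0.002
```

```bash
python3 - <<'E'
from h import *
np.set_printoptions(precision=4,suppress=True)
s=observe();print(s['joint_positions'],s['contact_force'],s['time_s'])
mid=np.array([.5318,-.2114,.1507]);R=np.array(s['tcp_rot']);print(R,(mid-s['tool_pos'])@R)
E
```

```text
[ 0.0814  0.8514 -0.403   2.0853  1.5089  1.6757 -1.3576] [-0.2468  0.7023 -0.3995] 8.45
[[ 0.1027  0.9946  0.0142]
 [-0.9723  0.1034 -0.2098]
 [-0.2101  0.0077  0.9776]] [-0.0182 -0.0011  0.0464]
```

Call:
jog_arm(plan=[[1,[0,0,0.2],[0,0,0]],[1,[0,0,0.2],[0,0,0]],[1,[0,0,0.1],[0,0,0]],[1,[0,0,0],[0,0,0]]])

```text
time_s: 8.95
tool_pos: [0.5338, -0.2224, 0.1197]
tcp_rot: [[0.103, 0.995, 0.017], [-0.972, 0.104, -0.21], [-0.211, 0.005, 0.978]]
contact_force: [0.7, -1.3, -0.2]
grip_width: -0.004
```

Call:
jog_arm(plan=[[1,[0,0,0.1],[0,0,0]],[1,[0,0,0.1],[0,0,0]],[1,[0,0,0.1],[0,0,0]]])

```text
time_s: 9.32
tool_pos: [0.5335, -0.2257, 0.1304]
tcp_rot: [[0.101, 0.995, 0.019], [-0.972, 0.103, -0.211], [-0.212, 0.003, 0.977]]
contact_force: [-0.1, 0.3, -4.2]
grip_width: -0.0
```

Call:
jog_arm(plan=[[1,[0,0,0.15],[0,0,0]],[1,[0,0,0.2],[0,0,0]],[1,[0,0,0.2],[0,0,0]],[1,[0,0,0.2],[0,0,0]],[1,[0,0,0.2],[0,0,0]]])

```text
time_s: 9.95
tool_pos: [0.5343, -0.2338, 0.1686]
tcp_rot: [[0.101, 0.995, 0.018], [-0.972, 0.103, -0.21], [-0.21, 0.004, 0.978]]
contact_force: [1.9, 1.2, -2.9]
grip_width: 0.0
```

Call:
jog_arm(plan=[[1,[0,0,0.2],[0,0,0]],[1,[0,0,0.2],[0,0,0]],[1,[0,0,0.2],[0,0,0]],[1,[0,0,0.2],[0,0,0]],[1,[0,0,0.1],[0,0,0]]])

```text
time_s: 10.58
tool_pos: [0.535, -0.2414, 0.204]
tcp_rot: [[0.101, 0.995, 0.017], [-0.973, 0.103, -0.209], [-0.21, 0.005, 0.978]]
contact_force: [2.1, 1.3, -2.8]
grip_width: -0.002
```

```bash
python3 - <<'E'
from h import *
import pickle
np.set_printoptions(precision=4,suppress=True)
s=observe();print(s['joint_positions'],s['contact_force'],s['time_s'])
mid=np.array([.5318,-.2114,.1507]);print('tcp rel old mid n,hy,u',[(s['tool_pos']-mid)@v for v in(n,hy,u)])
c2=pickle.load(open('w2.pkl','rb'))
T=np.eye(4);x=np.array([.103,-.972,-.21]);y=np.array([.995,.105,.003]);x/=np.linalg.norm(x);y-=x*(x@y);y/=np.linalg.norm(y)
T[:3,:3]=np.c_[x,y,np.cross(x,y)];T[:3,3]=[.52036,.00049,.25949];c1={'camera_matrix':c2['camera_matrix'],'P':T@np.array(c2['tool_from_camera'])}
e=mid+.2*hy
for c,px in((c1,(438,229)),(c2,(490,374))):
    o,d=ray(c,px);k=o+d*((e+.01*n-o)@n)/(d@n);print('tip',k,[(k-e)@v for v in(n,hy,u)])
c=snap('wrist');save(c,'w3.png')
E
```

```text
[ 0.1391  0.645  -0.4237  2.0976  1.4955  1.6476 -1.1592] [ 2.0861  1.3028 -2.7774] 10.575
tcp rel old mid n,hy,u [np.float64(0.01845915736875403), np.float64(5.5210300008304076e-05), np.float64(0.058437153040314584)]
tip [ 0.7361 -0.2259  0.2705] [np.float64(0.009998528961929397), np.float64(0.0016903869480695882), np.float64(0.1246295351082717)]
tip [ 0.7399 -0.2218  0.2531] [np.float64(0.009998528961929378), np.float64(0.005871558269157689), np.float64(0.10676475945805032)]
```

View pics/w3.png

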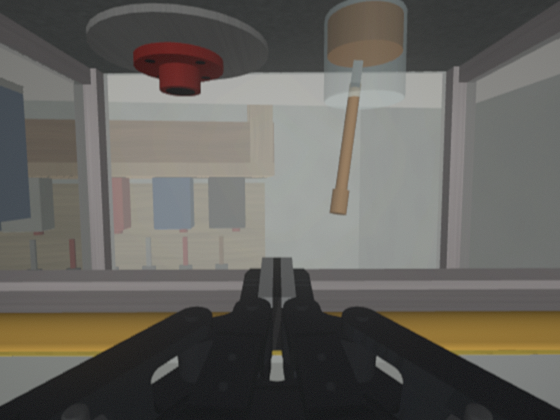

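Call:
jog_arm(plan=[[1,[0,0,0.15],[0,0,0]],[1,[0,0,0.15],[0,0,0]],[1,[0,0,0.15],[0,0,0]],[1,[0,0,0],[0,0,0]]])

```text
time_s: 11.12
tool_pos: [0.5347, -0.2458, 0.2222]
tcp_rot: [[0.099, 0.995, 0.016], [-0.973, 0.101, -0.207], [-0.208, 0.005, 0.978]]
contact_force: [0.6, 0.2, -0.0]
grip_width: 0.003
```

Call:
jog_arm(plan=[[1,[0,0,-0.3],[0,0,0]],[1,[-0.8,0,0],[0,0,0]],[1,[-1,0,0],[0,0,0]],[1,[-1,0,0.2],[0,0,0]],[1,[-1,0,0.3],[0,0,0]]])

```text
time_s: 11.75
tool_pos: [0.5193, -0.0982, 0.2603]
tcp_rot: [[0.1, 0.995, 0.02], [-0.973, 0.102, -0.208], [-0.209, 0.002, 0.978]]
contact_force: [0.6, -0.1, 0.1]
grip_width: -0.001
```

```bash
python3 - <<'E'
from h import *
import pickle
np.set_printoptions(precision=4,suppress=True)
s=observe();print(s['tool_pos'],s['joint_positions'],s['contact_force'],s['time_s'])
c=snap('wrist');c['P'];pickle.dump(c,open('w4.pkl','wb'))
for t in('lip_end','clip_tip','clip'):
    for d in cut_out(c,t)[:1]:
        ys,xs=np.nonzero(d['pixels']);print(t,round(d['p'],2),d['pixel'],len(xs),xs.min(),xs.max(),ys.min(),ys.max())
im=cv2.cvtColor(c['image'],cv2.COLOR_RGB2BGR)
cv2.imwrite('pics/w4.png',cv2.resize(im[120:420,360:560],None,fx=2,fy=2,interpolation=cv2.INTER_NEAREST))
E
```

```text
[ 0.5193 -0.0982  0.2603] [-0.0535  0.5847 -0.5333  2.0304  1.2617  1.8339 -1.122 ] [ 0.5538 -0.0759  0.0927] 11.75
lip_end 0.86 [270.3, 250.0] 54793 35 515 192 365
clip_tip 0.89 [529.5, 238.5] 1439 501 559 226 256
clip 0.71 [536.4, 236.1] 1480 500 559 226 256
```

View pics/w4.png

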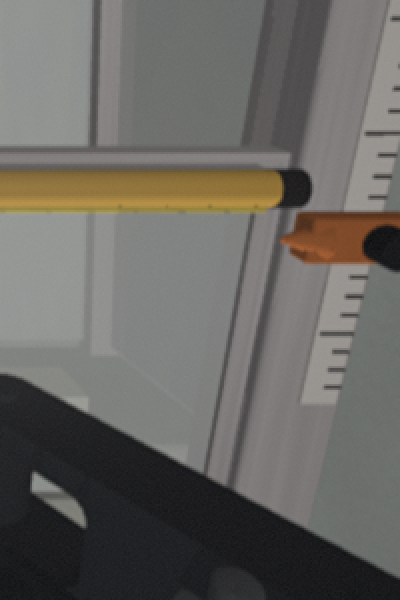

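```bash
python3 - <<'E'
from h import *
import pickle
np.set_printoptions(precision=4,suppress=True)
c=pickle.load(open('w4.pkl','rb'));mid=np.array([.5318,-.2114,.1507])
def hit(px,off):
    o,d=ray(c,px);return o+d*((mid+off*n-o)@n)/(d@n)
e=hit((515.5,214),0);k=hit((500.5,240),.01)
print([(e-mid-.2*hy)@v for v in(hy,u)],'tip-end',[(k-e)@v for v in(n,hy,u)])
o=c['P'][:3,3];print('cam rel e along u,n',(e-o)@u,(e-o)@n)
s=observe();print('tcp rel mid0',[(s['tool_pos']-mid)@v for v in(n,hy,u)])
E
```

```text
[np.float64(0.0003623849332525079), np.float64(0.09488213358148338)] tip-end [np.float64(0.009998528961929504), np.float64(-0.0013076452493527163), np.float64(0.02738937770038519)]
cam rel e along u,n 0.08487688426710345 0.2765526588224983
tcp rel mid0 [np.float64(-0.13341219220754677), np.float64(-0.0001657083273097287), np.float64(0.0836134743906319)]
```

Call:
jog_arm(plan=[[1,[0.5,0,-0.4],[0,0,0]],[1,[0.8,0,0],[0,0,0]],[1,[0.8,0,0],[0,0,0]],[1,[0.8,0,0],[0,0,0]],[1,[0.85,0,0],[0,0,0]]])

```text
time_s: 12.58
tool_pos: [0.5331, -0.2454, 0.2112]
tcp_rot: [[0.097, 0.995, 0.021], [-0.973, 0.099, -0.209], [-0.21, -0.0, 0.978]]
contact_force: [0.4, -0.4, -0.1]
grip_width: 0.002
```

Call:
jog_arm(plan=[[1,[0,0,0.1],[0,0,0]],[1,[0,0,0.15],[0,0,0]],[1,[0,0,0],[0,0,0]]])

```text
time_s: 12.95
tool_pos: [0.5351, -0.2433, 0.2232]
tcp_rot: [[0.102, 0.995, 0.018], [-0.972, 0.103, -0.21], [-0.21, 0.004, 0.978]]
contact_force: [0.1, 0.5, 0.8]
grip_width: 0.003
```

```bash
python3 - <<'E'
from h import *
s=observe();mid=np.array([.5318,-.2114,.1507]);print('tcp rel mid0',[(s['tool_pos']-mid)@v for v in(n,hy,u)],s['time_s'],s['contact_force'])
E
```

```text
tcp rel mid0 [np.float64(0.016319724122807126), np.float64(-8.073098031496857e-05), np.float64(0.07762417221336453)] 12.95 [0.14731333 0.45198938 0.82259359]
```

Call:
jog_arm(plan=[[1,[0,0,0.15],[0,0,0]],[1,[0,0,0.15],[0,0,0]],[1,[0,0,0.15],[0,0,0]],[1,[0,0,0.15],[0,0,0]],[1,[0,0,0],[0,0,0]]])

```text
time_s: 13.58
tool_pos: [0.5356, -0.2488, 0.2481]
tcp_rot: [[0.101, 0.995, 0.016], [-0.973, 0.102, -0.208], [-0.208, 0.006, 0.978]]
contact_force: [-0.4, -0.1, 0.6]
grip_width: 0.0
```

Call:
jog_arm(plan=[[1,[0,0,-0.3],[0,0,0]],[1,[-0.8,0,0],[0,0,0]],[1,[-1,0,0],[0,0,0]],[1,[-1,0,0.6],[0,0,0]],[1,[-1,0,0.9],[0,0,0]]])

```text
time_s: 14.2
tool_pos: [0.5206, -0.1099, 0.3251]
tcp_rot: [[0.101, 0.995, 0.021], [-0.973, 0.103, -0.208], [-0.209, 0.0, 0.978]]
contact_force: [1.6, -0.5, 0.7]
grip_width: -0.002
```

```bash
python3 - <<'E'
from h import *
import pickle
s=observe();print(s['tool_pos'],s['time_s'])
c=snap('wrist');pickle.dump(c,open('w5.pkl','wb'))
d=cut_out(c,'clip_tip')[0];ys,xs=np.nonzero(d['pixels']);print(d['p'],xs.min(),ys[xs<=xs.min()+3].mean())
im=cv2.cvtColor(c['image'],cv2.COLOR_RGB2BGR)
cv2.imwrite('pics/w5.png',cv2.resize(im[150:300,440:560],None,fx=4,fy=4,interpolation=cv2.INTER_NEAREST))
E
```

```text
[ 0.52064835 -0.10986288  0.32509964] 14.2
0.73 519 168.1315789473684
```

View pics/w5.png

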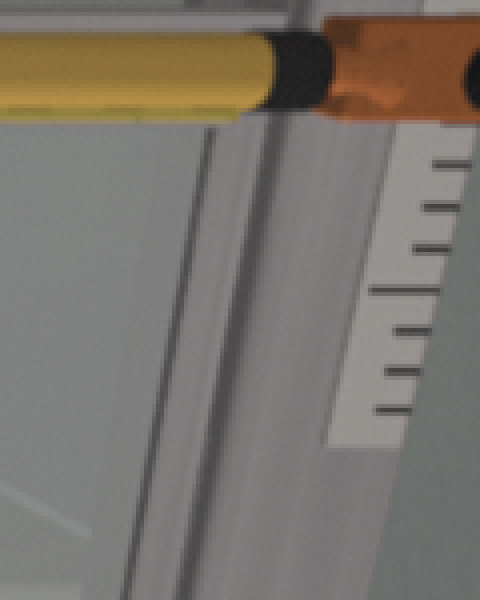

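```bash
python3 - <<'E'
from h import *
import pickle
mid=np.array([.5318,-.2114,.1507])
def hit(c,px,off):
    o,d=ray(c,px);return ((o+d*((mid+off*n-o)@n)/(d@n))-mid)@u
c4=pickle.load(open('w4.pkl','rb'));c=pickle.load(open('w5.pkl','rb'))
print('bar',hit(c,(522,167.9),0),'(w4)',hit(c4,(515.5,214),0))
# clip ref points: body centre at two views, offset assumed 10 mm; tip w4
print('tip w4',hit(c4,(500.5,240),.01),'body w4',hit(c4,(510,239),.01),'body w5',hit(c,(525,167.6),.01))
for off in(0,.01,.02): print(off,'edges w4',hit(c4,(520,226),off),hit(c4,(520,251.5),off),'w5',hit(c,(530,154.2),off),hit(c,(530,180.5),off))
print('camera u rel bar', (c['P'][:3,3]-mid)@u)
E
```

```text
bar 0.12156263945777303 (w4) 0.09488213358148338
tip w4 0.12227151128186857 body w4 0.12132083470748885 body w5 0.12294591014190609
0 edges w4 0.10558852460788451 0.12910511047927054 w5 0.11043515965038178 0.132023503672074
0.01 edges w4 0.10904425759691926 0.13341106586689624 w5 0.11167479397741621 0.13403782898621597
0.02 edges w4 0.11249999058595397 0.13771702125452184 w5 0.11291442830445071 0.13605215430035794
camera u rel bar 0.07589022139953176
```

Call:
jog_arm(plan=[[1,[-0.3,0,0.6],[0,0,0]],[1,[0,0,0.6],[0,0,0]],[1,[0,0,0.6],[0,0,0]],[1,[0,0,0.6],[0,0,0]],[1,[0,0,0],[0,0,0]]])

```text
time_s: 14.92
tool_pos: [0.5213, -0.1201, 0.4225]
tcp_rot: [[0.099, 0.995, 0.015], [-0.973, 0.1, -0.209], [-0.209, 0.006, 0.978]]
contact_force: [-0.6, -0.5, -0.6]
grip_width: 0.001
```

```bash
python3 - <<'E'
from h import *
import pickle
s=observe();print(s['tool_pos'],s['time_s'])
c=snap('wrist');pickle.dump(c,open('w6.pkl','wb'))
im=cv2.cvtColor(c['image'],cv2.COLOR_RGB2BGR)
cv2.imwrite('pics/w6.png',cv2.resize(im[20:170,410:560],None,fx=4,fy=4,interpolation=cv2.INTER_NEAREST))
c=snap('side');save(c,'s6.png')
for t in ('tin','jar'):
    r=cut_out(c,t)[0];print(t,r['p'],r['pixel'])
E
```

```text
[ 0.5212737  -0.12012418  0.42245092] 14.925
tin 0.84 [278.4, 286.6]
jar 0.96 [320.9, 220.8]
```

View pics/w6.png

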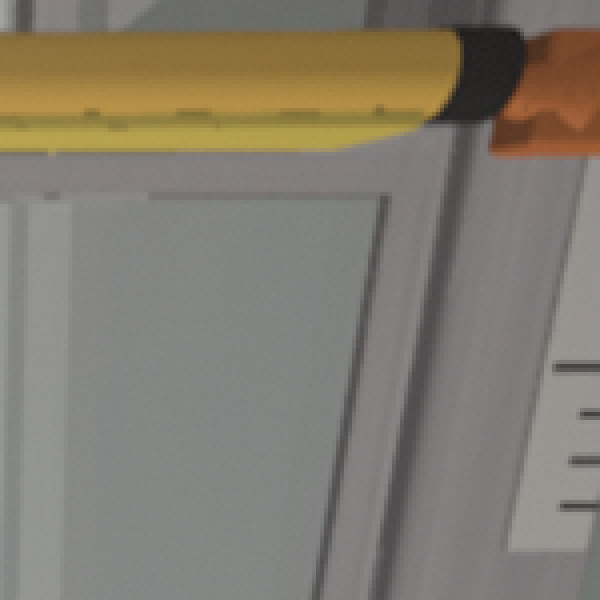

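```bash
python3 - <<'E'
from h import *
import pickle
mid=np.array([.5318,-.2114,.1507])
def hit(c,px,off):
    o,d=ray(c,px);return round(float(((o+d*((mid+off*n-o)@n)/(d@n))-mid)@u),4)
c=pickle.load(open('w6.pkl','rb'))
print('bar',hit(c,(533,38.4),0),'cam',(c['P'][:3,3]-mid)@u)
for off in(0,.01,.02,.03):print(off,hit(c,(550,27),off),hit(c,(550,59),off),hit(c,(550,43),off))
E
```

```text
bar 0.1224 cam 0.1732914492583506
0 0.1146 0.1369 0.1256
0.01 0.1126 0.1357 0.124
0.02 0.1106 0.1344 0.1223
0.03 0.1085 0.1332 0.1207
```

View pics/s6.png

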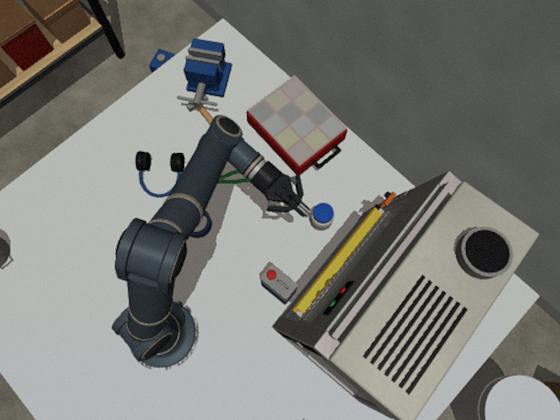

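Side view: the sash is raised, the lip end lines up with the orange clip near (388,200), and the tin at (275,280) and jar at (322,214) have not moved. The arm is clear of the hood, so I'm handing in.

```bash
python3 - <<'E'
from h import *
s=observe();print(s['time_s'],s['contact_force'],abs(s['qvel']).max());print(job_done())
E
```

```text
15.125 [ 0.9883053   0.18730843 -0.0522599 ] 0.004328743657897296
the job is handed in; nothing more can be done
None
```

The sash is up with its lip level with the orange clip's pointer, to within about 1 mm by my measurements. I pushed it up about 122 mm with closed fingertips under the middle of the yellow bar, never pinching it. I did this in two pushes, looking from close by after each.

- **Height:** two wrist views after the last push put the bar 121.6 and 122.4 mm above its starting height. The pointer tip came out between 122.3 and about 124 mm. In both of those views the bar hides the tip, so its height comes from an earlier view and from the clip's edges. The lip is therefore most likely 0 to 2 mm low, and I did not push again for that.
- **A reading I dropped:** one early view put the pointer at about 107 mm. The clip was cut off in that picture, and the later views disagreed with it.
- **Surroundings:** the last side picture shows the tin and jar standing where they were, and the clip in its place.
- **Force and time:** the wrist force never read above about 4 N in the reports after each move. The job was handed in at 15.1 s with the arm still, clear of the hood and touching nothing.

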